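# Lock out the bench grinder

### The job

Lock out the grinder at its isolator box: turn the red handle clockwise to its OFF stop, then push the blue tab of the locking slide left (towards the handle) fully home, then hang the red lockout hasp by its steel ring on the brass peg so that it hangs down the sloping panel. Last, press the green start button fully in and let it go, to prove that the machine is dead; all must stay as set. Do not press the button before the handle is off, and leave the loose spanner where it lies.

Things in the scene. Friction and masses are not known exactly. Their poses are not given: they have to be found in the camera images.
- panel: sloping panel of the fixed grey isolator box, 180 mm up the slope, 300 mm wide. Origin: centre of the panel's surface (77 mm above the bench). x points up the slope (28 degrees above level, away from the robot at yaw 0), y across the panel to the left, z square out of the panel. Front edge 35 mm high, back edge 120 mm.
- handle (a joint): red rotary handle, rad: 0 = ON (bar along panel x), 1.57 = OFF stop (bar along panel y); grows clockwise seen from above. The bar is 64 mm long, 14 mm wide and stands 11 to 37 mm above the panel over a red disc 52 mm across; axis at panel x +15, y +95 mm. White mark on the bar's up-slope end. Stays where it is left (0.06 N m).
- handle_top (a point): centre of the top of the red handle, on its axis, 37 mm above the panel
- slide (a joint): locking slide, m, 0 = open, 0.045 = fully home against its stop; grows towards the panel's +y (to the left, towards the handle). Friction 2 N, stays where it is left.
- slide_tab (a point): centre of the top of the slide's upright blue tab, 20 mm along panel x, 12 mm along panel y, standing 5 to 30 mm above the panel; this point is 30 mm above the panel. The tab lies at panel x +20 mm, y -5 mm when open and y +40 mm when home; 6 mm high rails on either side.
- peg_foot (a point): foot of the round brass peg on the panel's surface, at panel x +50, y -90 mm; axes as the panel's. The peg is 12 mm in diameter and stands 40 mm square out of the panel along z.
- hasp: loose red lockout hasp, 160 g, lying flat: red body plate 70 x 42 x 10 mm with six 8 mm holes, and a steel ring on its +x end. Origin: centre of the underside of the red plate; x along the plate towards the ring, z up. The plate is gripped across its 42 mm width (along y).
- hasp_eye (a point): centre of the hasp's ring, 58 mm from the origin along the hasp's x and 5 mm above its underside; the ring is a 9 mm round bar, 33 mm inside diameter, 51 mm outside
- start (a joint): green start button, m, 0 = out, 0.006 = fully pressed into the panel; springs back, about 5 N fully in
- start_top (a point): centre of the button's top face, 28 mm in diameter, at panel x -60, y +20 mm; it is pressed along the panel's -z
- spanner: loose bright steel combination spanner, 29 x 160 x 6 mm, lying flat on the bench along its y; a bystander. Origin: centre of its underside

How it is judged:
On the way, in this order (a step that is already met when the one before it is completed fails the run):
1. handle at its OFF stop (value of joint handle above 1.48 rad), for 0.2 s.
2. slide fully home, handle still off (value of joint handle above 1.48 rad and value of joint slide above 0.041 m), for 0.2 s.
3. hasp hangs by its ring on the peg, let go, slide still home and handle off (all of step 2 and x of hasp_eye in the frame of peg_foot between -0.018 and 0.015 m and y of hasp_eye in the frame of peg_foot between -0.015 and 0.015 m and z of hasp_eye in the frame of peg_foot between -0.003 and 0.018 m and x of hasp in the frame of peg_foot below -0.045 m and angle between the z axis of hasp and the z axis of panel, either way round below 0.3 rad and contact force between the fingers and hasp below 0.3 N), for 0.3 s.
4. start button pressed fully in with the hasp on the peg (all of step 2 and x of hasp_eye in the frame of peg_foot between -0.018 and 0.015 m and y of hasp_eye in the frame of peg_foot between -0.015 and 0.015 m and z of hasp_eye in the frame of peg_foot between -0.003 and 0.018 m and x of hasp in the frame of peg_foot below -0.045 m and angle between the z axis of hasp and the z axis of panel, either way round below 0.3 rad and value of joint start above 0.0045 m), for 0.05 s.
At the end, for the whole second after the job is handed in: Handle within 0.09 rad of OFF, slide within 4 mm of home, hasp at rest flat on the panel (0.3 rad), ring round the peg (centre within 15 mm, 18 down-slope, of its axis and 18 mm of the panel), body over 45 mm down-slope of the peg; button out (1.5 mm); spanner within 30 mm of its start (all of step 2 and x of hasp_eye in the frame of peg_foot between -0.018 and 0.015 m and y of hasp_eye in the frame of peg_foot between -0.015 and 0.015 m and z of hasp_eye in the frame of peg_foot between -0.003 and 0.018 m and x of hasp in the frame of peg_foot below -0.045 m and angle between the z axis of hasp and the z axis of panel, either way round below 0.3 rad and linear speed of hasp below 0.02 m/s and value of joint start below 0.0015 m and distance of spanner from where it was at the start of the episode below 0.03 m); the robot touches nothing.
It fails at once if start button pressed while the handle is not off (value of joint start above 0.003 m and not (value of joint handle above 1.48 rad)).
It fails at once if spanner shifted by 30 mm or more (distance of spanner from where it was at the start of the episode above 0.03 m).
It also fails if it takes over 72 s, if anything falls off the work surface, if the arm or the gripper's body presses on something with over 40 N, if the wrist force passes 120 N, or if a joint passes its speed limit or range.

### The arm

A 7-joint arm with a two-finger parallel gripper is mounted at the origin on a cart in front of the work surface, level with it; the furniture and walls round the work are solid. World frame = base frame: x ahead of the robot, y to its left, z up, the work surface at z = 0. Lengths are in m, angles in rad, forces in N, time in s.
With the tool pointing down it reaches from about 0.4 to 0.85 m from the base axis. Payload 10.4 kg.
Tool frame: the origin (TCP) lies at the very end of the fingers, on their centre line; the grasp point (between the pads) lies 19 mm behind it (manip.grip_point_offset is the distance from the TCP to the grasp point, in m); z points along the fingers, y is the line along which they close (so a half turn about z gives the same grasp; the last joint's range is limited). The gripper opens to 85 mm and grips with 20 to 120 N. Pads are 22 mm wide; open, the fingers measure 114 mm over their backs; the gripper's body (76 mm by 85 mm) begins 54 mm behind the grasp point. The pads swing forward as they close: fully open they stand 13 mm farther back than shut.
Start: joints at [1.084, 0.332, -0.065, 1.46, 0.022, 1.35, -0.088], TCP at [0.28, -0.559, 0.231] pointing down, gripper open.
Joint ranges: [-2.6, 2.6], [-0.5, 2.12], [-1.47, 1.34], [0.16, 2.42], [-1.27, 4.41], [0.06, 2.06], [-2.6, 2.6]. Speed limits (rad/s): [2.22, 2.22, 2.79, 2.79, 3.14, 3.14, 3.14].

### API

Orientations are given as a unit quaternion [x, y, z, w].
In Python, from workcell import manip gives the robot as it stands. The module is installed in compiled form; this text tells all that it offers.
- The arm moves only by the tool step_arm, never from a script. Its argument "moves" is a list of rows, each a list of 7 numbers: the closure, from 0 (fully open) to 1 (shut), then the shift along the world's x, y, z in mm, then the turn, a rotation vector about the world's x, y, z in rad. In form: [[grip, tx, ty, tz, ax, ay, az], ...]. A call has 1 to 10 rows; each row is the pose to reach, as a shift and turn from the pose commanded when the call began; what a row does not reach only later rows make up. A row lasts 1/10 s, in which the tool goes at most 50 mm and 8.59 degrees, less where a joint would pass 70% of its speed; a pose out of reach is approached as far as the arm can. A call with a gripper value outside its range is refused whole. The fingers move at their own pace and stop on an object; "grip_force" is the grip in N (left out, the last holds). Time passes only in rows, so rows that repeat a pose let the fingers close. It gives the time, the measured TCP pose, the force, the opening and the grip force at its end, in the units of the state.
- manip.get_obs(): the state, without advancing time (a new reading comes with each control period).
- manip.camera(name): name is "scene" or "top"; returns a dict with "image" (420x560x3 uint8, blue, green, red), "K" (3x3 intrinsics, pixels), "rvec" (rotation vector, rad) and "tvec" (3), from world to camera coordinates, as OpenCV has them. Camera axes: x right, y down, z forward; pixel columns grow to the right and rows downward; lengths in m; the calibration is good to about 2 mm. A picture is of the moment at which its call begins. There is no depth.
- manip.hand_in(): hands the job in; it is judged then, once.
The state is a dict: "clock": time; "joint_pos": joint angles; "joint_velocities": joint speeds; "tau": joint torques, N m; "position": TCP position; "ee_rot": TCP orientation; "ft_force": force on the tool from outside, world axes, zero at the start; "torque": the same for the moment, N m; "grip_width": opening from 0.0 (shut) to 1.0 (fully open); "grasp_force": force on a finger pad.
Only numpy, scipy, OpenCV 4.12 (cv2) and the standard library are available. Lean on these libraries where they do the work, as an engineer would, in place of code of your own. Each camera call takes 0.05 s, during which the arm holds its last target. There are 200 camera calls.

## Working session

There is one attempt and no reset: what is moved stays moved. The work goes in short steps, Python scripts to look and compute and a tool call to move; the robot and the scene stay as the last step left them, time stands still between calls to the robot, and variables do not carry over. Pictures are saved under pics/ and viewed, at most 10 in all, crops included, and the job is handed in when it is done.

Besides the shell and the picture viewer there is one more tool, called after ">>>" by a JSON object that holds its "op" and its "data", one argument or row to a line. step_arm: Moves the arm, as the interface text tells. Its arguments: {"type":"object","properties":{"moves":{"type":"array","items":{"type":"array","items":{"type":"number"}}},"grip_force":{"type":"number"}},"required":["moves"]}

```bash
mkdir -p pics; python3 - <<'E'
from workcell import manip
import cv2,pickle
d={}
for n in("scene","top"):
    c=manip.camera(n); d[n]=c
    cv2.imwrite(f"pics/{n}0.png",c["image"]); print(n,c["K"].tolist(),c["rvec"],c["tvec"])
pickle.dump(d,open("cams0.pkl","wb"))
o=manip.get_obs(); print(o["clock"],o["position"],o["ee_rot"],o["grip_width"],manip.grip_point_offset)
E
```

```text
scene [[546.3083830531933, 0.0, 285.6770224313377], [0.0, 546.3083830531933, 200.22763453634695], [0.0, 0.0, 1.0]] [ 0.74664029 -2.60176525  1.09320867] [0.50087454 0.2731209  1.60789728]
top [[472.6859375279273, 0.0, 279.8863305218421], [0.0, 472.6859375279273, 203.68432973100207], [0.0, 0.0, 1.0]] [ 2.11536207 -2.16780322  0.15861614] [0.02225385 0.5908129  1.22559279]
0.1 [ 0.27945029 -0.55870166  0.23063235] [ 9.73234588e-01  2.29813130e-01 -1.62143032e-04 -5.78980391e-04] 1.0007902124716 0.0187
```

View pics/scene0.png

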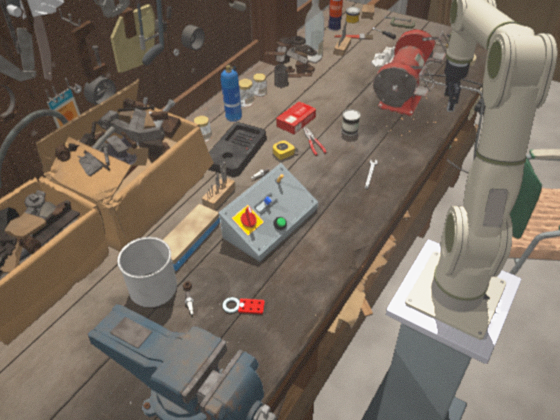

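View pics/top0.png

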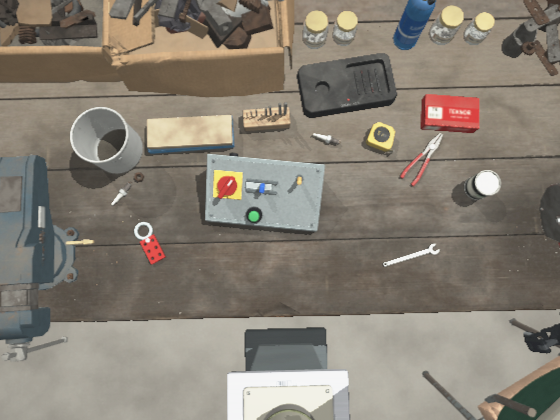

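The pictures show the box at about (265,193) in the top view, the hasp at (150,245) with its ring at (143,231), and the spanner at (411,256). I'll enlarge these for accurate pixels.

```bash
python3 - <<'E'
import cv2,pickle,numpy as np
d=pickle.load(open("cams0.pkl","rb"))
def crop(n,x,y,w,h,s):
    im=cv2.resize(d[n]["image"][y:y+h,x:x+w],None,fx=s,fy=s,interpolation=cv2.INTER_CUBIC)
    for k in range(0,w,20): cv2.putText(im,str(x+k),(k*s,10),0,.35,(255,255,255),1); cv2.line(im,(k*s,0),(k*s,h*s),(255,255,255) ,1) if 0 else cv2.line(im,(k*s,12),(k*s,18),(0,255,255),1)
    for k in range(0,h,20): cv2.putText(im,str(y+k),(0,k*s+4),0,.35,(255,255,255),1); cv2.line(im,(26,k*s),(32,k*s),(0,255,255),1)
    return im
cv2.imwrite("pics/z1.png",crop("top",125,145,205,120,3+0) if 0 else crop("top",130,145,200,125,4))
cv2.imwrite("pics/z2.png",crop("scene",215,165,110,155,4)[:600])
E
```

```text
(no output)
```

View pics/z1.png

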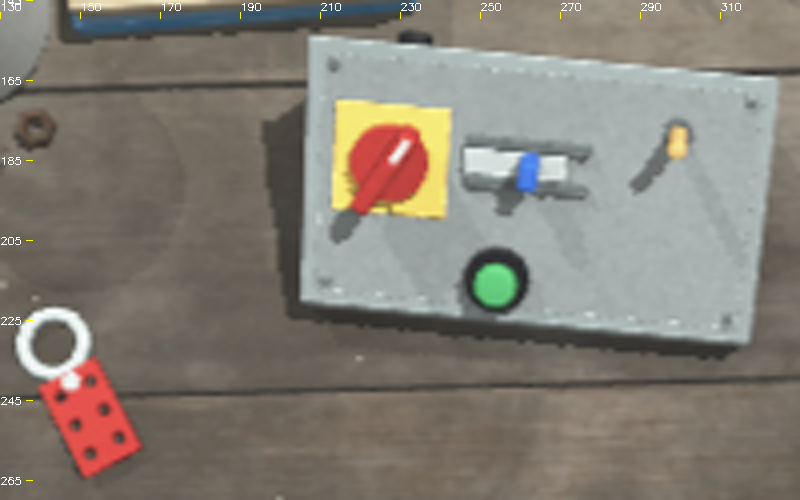

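View pics/z2.png

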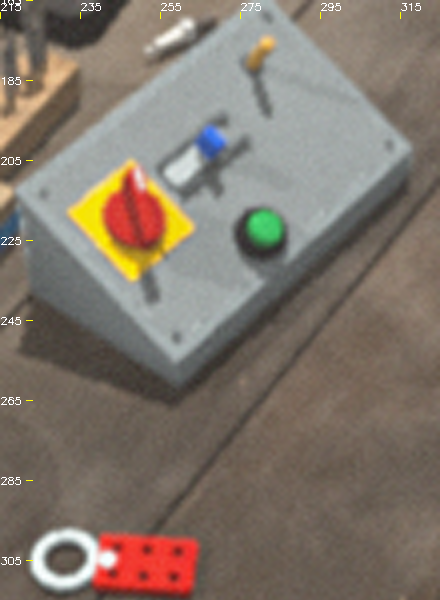

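The enlargements show the panel corners, the button (top 253.7,216.2; scene 281.2,222), the blue tab, the peg, the partly turned handle and the hasp (ring 143.5,230.7 top; 231.5,305 scene). I'll fit the poses now.

```bash
cat > h.py <<'E'
import cv2,pickle,numpy as np
from scipy.optimize import least_squares
from scipy.spatial.transform import Rotation as R
d=pickle.load(open("cams0.pkl","rb"))
def proj(n,P):
    c=d[n]; return cv2.projectPoints(np.atleast_2d(np.asarray(P,float)),c["rvec"],c["tvec"],c["K"],None)[0][:,0]
def pan(q): # x,y,z,yaw
    return R.from_euler("ZY",[q[3],-np.radians(28)]),np.array(q[:3])
def tri(a,b):
    return least_squares(lambda p:np.r_[proj("top",p)[0]-a,proj("scene",p)[0]-b],[.5,0,.05]).x
E
python3 - <<'E'
from h import *
L=np.array([[.09,.15,0],[.09,-.15,0],[-.09,-.15,0],[-.09,.15,0],[-.06,.02,.012]])
T=np.array([[207.5,154.2],[324.2,164.2],[317,231],[205.2,219.7],[253.7,216.2]])
iS=[0,2,3,4]; S=np.array([[219.5,212.5],[317.7,203],[259.2,255],[281.2,222]])
def f(q):
    r,t=pan(q); L2=L.copy(); L2[4,2]=q[4]; P=r.apply(L2)+t
    return np.r_[(proj("top",P)-T).ravel(),(proj("scene",P[iS])-S).ravel()]
s=least_squares(f,[.5,0,.077,0,.012],loss="soft_l1"); print(s.x.round(4)); print(f(s.x).round(1))
r,t=pan(s.x); np.save("q.npy",s.x[:4])
for nm,p in dict(tab=[.02,-.005,.03],pegtip=[.05,-.09,.04],pegfoot=[.05,-.09,0],htop=[.015,.095,.037]).items():
    P=r.apply(p)+t; print(nm,P.round(4),proj("top",P)[0].round(1),proj("scene",P)[0].round(1))
for th in(0,.3,.5,.7):
    P=r.apply([.015+.032*np.cos(th),.095-.032*np.sin(th),.037])+t;Q=r.apply([.015-.032*np.cos(th),.095+.032*np.sin(th),.037])+t
    print(th,proj("top",P)[0].round(1),proj("top",Q)[0].round(1),proj("scene",P)[0].round(1),proj("scene",Q)[0].round(1))
e=tri([143.5,230.7],[231.5,305]);b=tri([152.5,249.5],[251.7,306]);print("eye",e.round(4),"body",b.round(4),np.linalg.norm(e-b),"yaw",np.arctan2(*(e-b)[[1,0]]))
c=d["top"];
# hasp colour check: red blob centroids
for n,(x,y,w,h) in dict(top=(130,220,40,50),scene=(220,290,50,30)).items():
    im=d[n]["image"][y:y+h,x:x+w].astype(int); m=(im[...,2]>im[...,1]+70); yy,xx=np.nonzero(m); print(n,xx.mean()+x,yy.mean()+y)
E
```

```text
[ 0.6156  0.0509  0.0771 -0.1214  0.0166]
[ 0.2  0.1 -0.1  1.1 -0.6 -0.9  0.3 -0.3 -0.2 -0.4 -0.1  0.2  0.4 -1.3
  0.2  0.3  0.3 -0. ]
tab [0.6185 0.0455 0.113 ] [264.7 189.4] [270.7 197.7]
pegtip [ 0.6299 -0.0415  0.1359] [299.  182.5] [282.3 175.6]
pegfoot [ 0.6485 -0.0438  0.1006] [299.2 178.1] [278.1 181.2]
htop [0.623  0.1457 0.1168] [225.3 188.4] [251.6 215.5]
0 [225.9 176.4] [224.8 200.2] [244.5 208. ] [258.7 223. ]
0.3 [229.6 177.3] [221.1 199.4] [246.9 206.6] [256.3 224.5]
0.5 [231.8 178.4] [218.9 198.2] [248.7 206.1] [254.5 225. ]
0.7 [233.8 180. ] [216.9 196.7] [250.6 206. ] [252.6 225.1]
eye [0.5325 0.3855 0.0047] body [0.4799 0.359  0.0075] 0.05891688595665342 yaw 0.4667180422330497
top 152.29708222811672 249.43236074270555
scene 251.58357771260998 305.5307917888563
```

```bash
cat >> h.py <<'E'
from workcell import manip
q=np.load("q.npy"); PR,PT=pan(q)
def down(yaw): return R.from_euler("ZX",[yaw,np.pi])          # tool x at yaw, pointing down
def tool(phi): return PR*R.from_euler("ZX",[phi,np.pi])       # tool x at angle phi in panel, pointing into panel
def P(x,y,z): return PR.apply(np.array([x,y,z])/1000)+PT      # panel mm -> world
def go(p,r):
    o=manip.get_obs(); c=R.from_quat(o["ee_rot"])
    rv=(r*c.inv()).as_rotvec(); print("move mm",((p-o["position"])*1000).round(1),"turn",rv.round(3))
def st():
    o=manip.get_obs(); r=PR.inv()*R.from_quat(o["ee_rot"]); x=r.as_matrix()[:,0]; z=r.as_matrix()[:,2]
    print("panel mm",(PR.inv().apply(o["position"]-PT)*1000).round(1),"phi",np.arctan2(x[1],x[0]).round(3),"toolz",z.round(3),"F",PR.inv().apply(o["ft_force"]).round(1),"w",round(o["grip_width"],3),"gf",o["grasp_force"],"t",o["clock"],"q",np.round(o["joint_pos"],2))
E
python3 - <<'E'
from h import *
st(); go(P(15,95,90),tool(np.pi-.52))
print("panel axes world mm/10mm\n",(PR.as_matrix()*10).round(2))
E
```

```text
panel mm [-157.4 -645.8  257.5] phi 0.644 toolz [-0.47   0.001 -0.883] F [-0.2 -0.2 -0.2] w 1.001 gf 0.0 t 0.1 q [ 1.08  0.33 -0.06  1.46  0.02  1.35 -0.09]
move mm [318.9 707.4 -67. ] turn [-0.529 -0.245  1.989]
panel axes world mm/10mm
 [[ 8.76  1.21 -4.66]
 [-1.07  9.93  0.57]
 [ 4.69  0.    8.83]]
```

>>> {"op": "step_arm", "data": {
  "moves": [
    [0,319,707,0,-0.529,-0.245,1.989],
    [0,319,707,0,-0.529,-0.245,1.989],
    [0,319,707,0,-0.529,-0.245,1.989],
    [0,319,707,0,-0.529,-0.245,1.989],
    [0,319,707,0,-0.529,-0.245,1.989],
    [0,319,707,0,-0.529,-0.245,1.989],
    [0,319,707,0,-0.529,-0.245,1.989],
    [0,319,707,0,-0.529,-0.245,1.989],
    [0,319,707,0,-0.529,-0.245,1.989],
    [0,319,707,0,-0.529,-0.245,1.989]
  ],
  "grip_force": 25
}}

```text
clock: 1.1
position: [0.4855, -0.1011, 0.2314]
ee_rot: [0.559, 0.806, 0.038, 0.189]
ft_force: [0.8, -0.5, 0.7]
grip_width: 0.999
grasp_force: 0.0
```

```bash
python3 -c "
from h import *
st(); go(P(15,95,70),tool(np.pi-.52))"
```

```text
panel mm [ -25.4 -166.6  188.2] phi 2.08 toolz [-0.114 -0.106 -0.988] F [ 1.1 -0.4  0.2] w 0.999 gf 0.0 t 1.1 q [ 0.66 -0.22 -0.56  2.07 -0.    0.89  0.45]
move mm [122.2 248.7 -85.4] turn [-0.145 -0.066  0.543]
```

>>> {"op": "step_arm", "data": {
  "moves": [
    [0,122,249,-40,-0.145,-0.066,0.543],
    [0,122,249,-60,-0.145,-0.066,0.543],
    [0,122,249,-85,-0.145,-0.066,0.543],
    [0,122,249,-85,-0.145,-0.066,0.543],
    [0,122,249,-85,-0.145,-0.066,0.543],
    [0,122,249,-85,-0.145,-0.066,0.543],
    [0,122,249,-85,-0.145,-0.066,0.543],
    [0,122,249,-85,-0.145,-0.066,0.543],
    [0,122,249,-85,-0.145,-0.066,0.543]
  ]
}}

```text
clock: 2.0
position: [0.6071, 0.1447, 0.1465]
ee_rot: [0.31, 0.92, 0.048, 0.237]
ft_force: [0.7, -0.4, 0.0]
grip_width: 1.0
grasp_force: 0.0
```

```bash
python3 -c "
from h import *
st(); go(P(15,95,20),tool(np.pi-.52))
c=manip.camera('top'); d['top']=c; a=cv2.resize(c['image'][140:250,190:340],None,fx=3,fy=3,interpolation=2); c=manip.camera('scene'); b=cv2.resize(c['image'][150:260,200:330],None,fx=3,fy=3,interpolation=2)
cv2.imwrite('pics/h1.png',np.hstack([a,b]))"
```

```text
panel mm [15.1 92.1 70.6] phi 2.614 toolz [-0.001 -0.002 -1.   ] F [ 0.7 -0.4 -0.3] w 1.0 gf 0.0 t 2.0 q [ 0.35  0.22 -0.86  1.95  0.67  0.73  0.02]
move mm [ 23.8   0.  -44.7] turn [-0.002 -0.001  0.008]
```

View pics/h1.png

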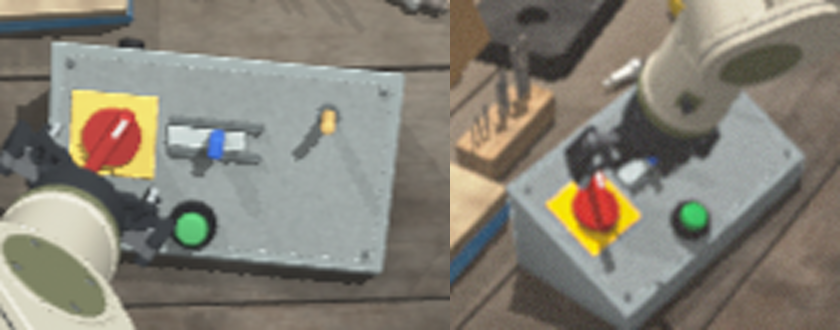

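The picture shows the open gripper above the handle. The fingers straddle the bar at right angles to it and clear the button and tab. Going down and gripping.

>>> {"op": "step_arm", "data": {
  "moves": [
    [0.2,12,0,-23,0,0,0],
    [0.3,24,0,-46,0,0,0],
    [0.4,24,0,-46,0,0,0],
    [1,24,0,-46,0,0,0],
    [1,24,0,-46,0,0,0],
    [1,24,0,-46,0,0,0],
    [1,24,0,-46,0,0,0],
    [1,24,0,-46,0,0,0]
  ],
  "grip_force": 25
}}

```text
clock: 2.9
position: [0.6312, 0.1453, 0.102]
ee_rot: [0.309, 0.92, 0.047, 0.237]
ft_force: [-8.0, -2.6, 9.1]
grip_width: 0.16
grasp_force: 27.3
```

```bash
python3 -c "
from h import *
st(); go(P(15,95,19),tool(np.pi-1.6));print(PR.apply([0,0,1]))"
```

```text
panel mm [15.3 95.6 20.1] phi 2.615 toolz [ 0.    -0.003 -1.   ] F [-2.5 -3.5 11.6] w 0.16 gf 27.317190170288086 t 2.9 q [ 0.28  0.34 -0.8   1.94  0.83  0.7  -0.1 ]
move mm [ 0.2 -0.6 -1.1] turn [ 0.502 -0.062 -0.946]
[-0.46601594  0.05685677  0.88294759]
```

>>> {"op": "step_arm", "data": {
  "moves": [
    [1,-1,0,1.5,0.06,-0.008,-0.114],
    [1,-1,0,1.5,0.12,-0.015,-0.227],
    [1,-1,0,1.5,0.18,-0.022,-0.341],
    [1,-1,0,1.5,0.24,-0.03,-0.454],
    [1,-1,0,1.5,0.3,-0.037,-0.568],
    [1,-1,0,1.5,0.36,-0.044,-0.681],
    [1,-1,0,1.5,0.42,-0.052,-0.795],
    [1,-1,0,1.5,0.46,-0.057,-0.87],
    [1,-1,0,1.5,0.498,-0.062,-0.942],
    [1,-1,0,1.5,0.498,-0.062,-0.942]
  ]
}}

```text
clock: 3.9
position: [0.6313, 0.1456, 0.1027]
ee_rot: [0.734, 0.634, 0.164, 0.179]
ft_force: [17.1, 1.6, -14.5]
grip_width: 0.154
grasp_force: 29.7
```

```bash
python3 -c "
from h import *
st();print(manip.get_obs()['torque'])"
```

```text
panel mm [15.6 95.9 20.7] phi 1.545 toolz [ 0.002  0.002 -1.   ] F [  8.    3.7 -20.7] w 0.154 gf 29.650330245494843 t 3.9 q [ 0.15  0.3  -0.65  1.95  0.75  0.65 -1.12]
[ 0.2317505  -0.95536128  0.83286557]
```

>>> {"op": "step_arm", "data": {
  "moves": [
    [1,0,0,0,0,0,0],
    [0.3,0,0,0,0,0,0],
    [0.3,0,0,0,0,0,0],
    [0.3,0,0,0,0,0,0],
    [0.4,-12,1.5,22,0,0,0],
    [0.6,-26,3,49,0,0,0],
    [1,-26,3,49,0,0,0],
    [1,-26,3,49,0,0,0]
  ]
}}

```text
clock: 4.7
position: [0.6045, 0.1487, 0.1518]
ee_rot: [0.734, 0.635, 0.163, 0.18]
ft_force: [1.6, -0.0, 0.4]
grip_width: 0.09
grasp_force: 0.0
```

```bash
python3 -c "
from h import *
st(); go(P(20,-45,70),tool(np.pi/2))
c=manip.camera('top'); a=cv2.resize(c['image'][150:230,195:335],None,fx=5,fy=5,interpolation=2)
cv2.imwrite('pics/h2.png',a)"
```

```text
panel mm [14.9 95.8 76.6] phi 1.548 toolz [ 0.002  0.001 -1.   ] F [ 1.6  0.2 -0.4] w 0.09 gf 0.0 t 4.7 q [ 0.21  0.18 -0.71  1.96  0.6   0.71 -1.01]
move mm [  -9.5 -140.7   -3.5] turn [-0.011  0.003  0.02 ]
```

View pics/h2.png

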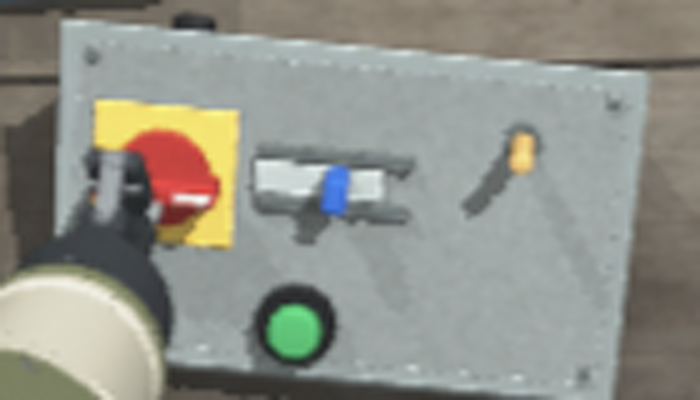

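The handle bar now lies across the panel with its white mark to the right (190,210). Next is the slide.

>>> {"op": "step_arm", "data": {
  "moves": [
    [1,-3,-47,0,0,0,0],
    [1,-6,-94,0,0,0,0.02],
    [1,-9,-141,-3,-0.01,0,0.02],
    [1,4,-142,-27,-0.01,0,0.02],
    [1,16,-144,-52,-0.01,0,0.02],
    [1,16,-144,-52,-0.01,0,0.02],
    [1,16,-144,-52,-0.01,0,0.02]
  ]
}}

```text
clock: 5.45
position: [0.6196, 0.0053, 0.0978]
ee_rot: [0.727, 0.643, 0.161, 0.18]
ft_force: [0.2, 0.2, -0.0]
grip_width: 0.001
grasp_force: 0.0
```

```bash
python3 -c "
from h import *
st(); go(P(20,23,14),tool(np.pi/2))"
```

```text
panel mm [ 18.1 -44.8  13.8] phi 1.57 toolz [-0.002  0.002 -1.   ] F [ 0.1  0.2 -0.1] w 0.001 gf 0.0 t 5.45 q [ 0.42  0.21 -0.61  2.04  0.53  0.5  -0.68]
move mm [ 9.8 67.1  1. ] turn [-0.002 -0.001 -0.001]
```

>>> {"op": "step_arm", "data": {
  "moves": [
    [1,3,15,0,0,0,0],
    [1,5,25,0,0,0,0],
    [1,6,35,0,0,0,0],
    [1,7,45,0,0,0,0],
    [1,8,52,0,0,0,0],
    [1,9,58,0,0,0,0],
    [1,9,62,0,0,0,0],
    [1,9,62,0,0,0,0]
  ]
}}

```text
clock: 6.25
position: [0.6293, 0.0675, 0.0992]
ee_rot: [0.726, 0.643, 0.162, 0.181]
ft_force: [-0.5, -0.0, 0.0]
grip_width: 0.001
grasp_force: 0.0
```

```bash
python3 -c "
from h import *
st()"
```

```text
panel mm [20.6 18.2 14. ] phi 1.571 toolz [ 0.001  0.002 -1.   ] F [-0.4 -0.1  0.2] w 0.001 gf 0.0 t 6.25 q [ 0.28  0.25 -0.6   2.    0.64  0.56 -0.89]
```

>>> {"op": "step_arm", "data": {
  "moves": [
    [1,0.3,2.5,0,0,0,0],
    [1,0.6,5,0,0,0,0],
    [1,0.6,5,0,0,0,0]
  ]
}}

```text
clock: 6.55
position: [0.6298, 0.072, 0.0988]
ee_rot: [0.727, 0.643, 0.161, 0.181]
ft_force: [-0.3, -1.0, 0.9]
grip_width: 0.002
grasp_force: 0.4
```

```bash
python3 -c "
from h import *
st()
a=cv2.resize(manip.camera('top')['image'][150:230,195:335],None,fx=4,fy=4,interpolation=2); b=cv2.resize(manip.camera('scene')['image'][165:245,240:300],None,fx=4,fy=4,interpolation=2)
cv2.imwrite('pics/s1.png',np.hstack([a,b]))"
```

```text
panel mm [20.4 22.6 13.7] phi 1.57 toolz [ 0.001  0.001 -1.   ] F [ 0.2 -1.   0.8] w 0.002 gf 0.37711368817683777 t 6.55 q [ 0.27  0.25 -0.6   2.    0.65  0.57 -0.9 ]
```

View pics/s1.png

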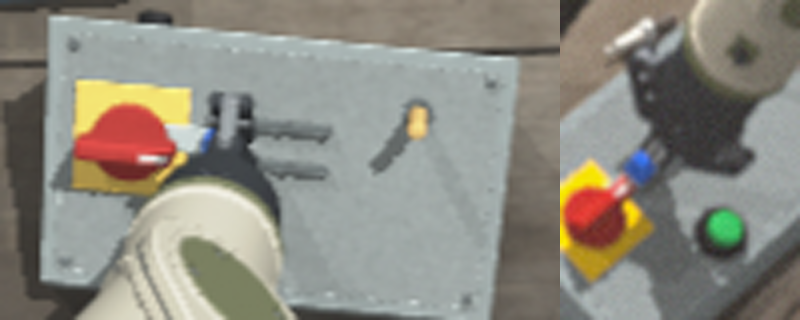

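The slide is moving with the fingers and the tab is nearly home; I push on to the stop.

>>> {"op": "step_arm", "data": {
  "moves": [
    [1,0.2,1.5,0,0,0,0],
    [1,0.4,3,0,0,0,0],
    [1,0.4,3,0,0,0,0]
  ]
}}

```text
clock: 6.95
position: [0.63, 0.0726, 0.0987]
ee_rot: [0.727, 0.642, 0.16, 0.182]
ft_force: [-3.9, -7.4, 5.1]
grip_width: 0.002
grasp_force: 3.7
```

```bash
python3 -c "
from h import *
st()"
```

```text
panel mm [20.4 23.3 13.6] phi 1.569 toolz [ 0.    -0.002 -1.   ] F [-0.2 -7.8  5.9] w 0.002 gf 3.7335579469799995 t 6.95 q [ 0.26  0.25 -0.6   2.    0.65  0.57 -0.91]
```

The force jumped to 7.8 N while the tab barely moved, so the slide is at its stop. Backing off.

>>> {"op": "step_arm", "data": {
  "moves": [
    [1,-1,-10,0,0,0,0],
    [1,-1,-12,0,0,0,0],
    [1,-16,-10,27,0,0,0],
    [1,-32,-8,55,0,0,0],
    [0.5,-60,10,100,0,0,0],
    [0,-60,20,130,0,0,0]
  ]
}}

```text
clock: 7.55
position: [0.5683, 0.0961, 0.2301]
ee_rot: [0.726, 0.644, 0.161, 0.181]
ft_force: [1.0, -0.1, -0.5]
grip_width: 0.329
grasp_force: 0.0
```

```bash
python3 -c "
from h import *
st(); go(np.array([.488,.363,.08]),down(.467))"
```

```text
panel mm [ 25.5  39.2 159.7] phi 1.571 toolz [ 0.001  0.002 -1.   ] F [ 0.6  0.  -0.9] w 0.329 gf 0.0 t 7.55 q [ 0.37 -0.06 -0.72  1.98  0.25  0.78 -0.61]
move mm [ -80.3  266.9 -150.1] turn [ 0.292  0.418 -0.963]
```

>>> {"op": "step_arm", "data": {
  "moves": [
    [0,-80,267,-30,0.292,0.418,-0.963],
    [0,-80,267,-30,0.292,0.418,-0.963],
    [0,-80,267,-30,0.292,0.418,-0.963],
    [0,-80,267,-30,0.292,0.418,-0.963],
    [0,-80,267,-30,0.292,0.418,-0.963],
    [0,-80,267,-60,0.292,0.418,-0.963],
    [0,-80,267,-100,0.292,0.418,-0.963],
    [0,-80,267,-150,0.292,0.418,-0.963],
    [0,-80,267,-150,0.292,0.418,-0.963],
    [0,-80,267,-150,0.292,0.418,-0.963]
  ]
}}

```text
clock: 8.55
position: [0.4902, 0.3615, 0.0791]
ee_rot: [0.973, 0.232, -0.0, 0.0]
ft_force: [-0.5, 0.4, 1.6]
grip_width: 1.003
grasp_force: 0.0
```

```bash
python3 -c "
from h import *
st(); go(np.array([.488,.363,.01]),down(.467))
c=manip.camera('top');a=cv2.resize(c['image'][205:295,110:210],None,fx=4,fy=4,interpolation=2); b=cv2.resize(manip.camera('scene')['image'][260:350,200:300],None,fx=4,fy=4,interpolation=2)
cv2.imwrite('pics/g1.png',np.hstack([a,b]))"
```

```text
panel mm [-142.2  293.1   77.9] phi 0.649 toolz [-0.47  -0.001 -0.883] F [0.3 0.3 1.7] w 1.003 gf 0.0 t 8.55 q [-0.1   0.55 -0.79  1.64  0.43  1.13 -2.11]
move mm [ -2.2   1.5 -69.1] turn [ 0.001 -0.001 -0.001]
```

View pics/g1.png

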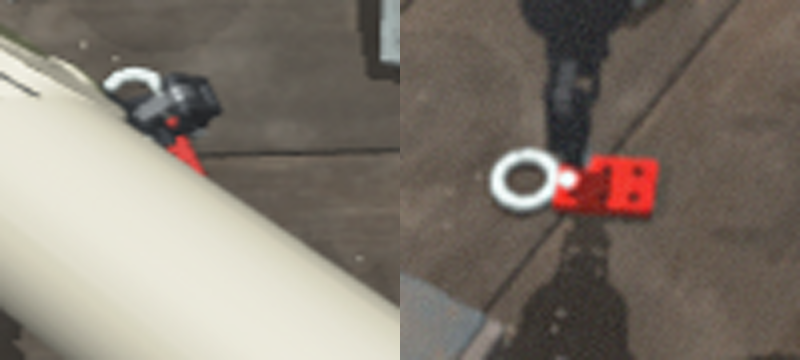

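The scene view shows the gripper above the plate with one finger on either side across its width. Going down.

>>> {"op": "step_arm", "data": {
  "moves": [
    [0.2,-2,1.5,-35,0,0,0],
    [0.3,-2,1.5,-62,0,0,0],
    [0.35,-2,1.5,-73,0,0,0],
    [0.35,-2,1.5,-75,0,0,0],
    [0.35,-2,1.5,-75,0,0,0]
  ],
  "grip_force": 60
}}

```text
clock: 9.15
position: [0.489, 0.3641, 0.0058]
ee_rot: [0.973, 0.231, 0.001, -0.001]
ft_force: [0.9, -0.9, 0.8]
grip_width: 0.65
grasp_force: 0.0
```

>>> {"op": "step_arm", "data": {
  "moves": [
    [0.4,0,0,-2.5,0,0,0],
    [0.4,0,0,-5,0,0,0],
    [0.4,0,0,-5,0,0,0]
  ]
}}

```text
clock: 9.45
position: [0.4884, 0.3633, -0.0009]
ee_rot: [0.973, 0.231, 0.0, -0.0]
ft_force: [-0.7, -0.4, -0.4]
grip_width: 0.6
grasp_force: 0.0
```

>>> {"op": "step_arm", "data": {
  "moves": [
    [1,0,0,0.5,0,0,0],
    [1,0,0,0.5,0,0,0],
    [1,0,0,0.5,0,0,0],
    [1,0,0,0.5,0,0,0],
    [1,0,0,0.5,0,0,0],
    [1,0,0,0.5,0,0,0]
  ]
}}

```text
clock: 10.05
position: [0.4884, 0.3635, -0.0003]
ee_rot: [0.973, 0.231, 0.0, -0.0]
ft_force: [-1.7, -0.4, 6.0]
grip_width: 0.473
grasp_force: 61.2
```

>>> {"op": "step_arm", "data": {
  "moves": [
    [1,0,0,20,0,0,0],
    [1,0,0,60,0,0,0],
    [1,0,0,110,0,0,0],
    [1,0,0,160,0,0,0],
    [1,0,0,220,0,0,0],
    [1,0,0,220,0,0,0]
  ]
}}

```text
clock: 10.65
position: [0.4895, 0.3651, 0.2253]
ee_rot: [0.973, 0.231, 0.003, -0.002]
ft_force: [-0.5, 0.8, -1.6]
grip_width: 0.469
grasp_force: 61.0
```

```bash
cat >> h.py <<'E'
# hasp ring 49 mm along tool x from the TCP; underside at the TCP
def ringgoal(x,y,z): go(P(50+x-49,-90+y,z),tool(0))
E
python3 -c "
from h import *
st(); ringgoal(-4,0,80)"
```

```text
panel mm [-74.6 296.6 207.5] phi 0.643 toolz [-0.465  0.005 -0.885] F [-1.3  0.7 -1.1] w 0.469 gf 60.97281217575073 t 10.65 q [-0.06  0.42 -0.86  1.48  0.32  1.38 -2.04]
move mm [  75.3 -398.6  -78.9] turn [ 0.082 -0.481 -0.576]
```

>>> {"op": "step_arm", "data": {
  "moves": [
    [1,20,-399,0,0.082,-0.481,-0.576],
    [1,20,-399,0,0.082,-0.481,-0.576],
    [1,20,-399,0,0.082,-0.481,-0.576],
    [1,20,-399,0,0.082,-0.481,-0.576],
    [1,20,-399,0,0.082,-0.481,-0.576],
    [1,20,-399,0,0.082,-0.481,-0.576],
    [1,20,-399,0,0.082,-0.481,-0.576],
    [1,20,-399,0,0.082,-0.481,-0.576],
    [1,75,-399,0,0.082,-0.481,-0.576],
    [1,75,-399,-60,0.082,-0.481,-0.576]
  ]
}}

```text
clock: 11.65
position: [0.5703, -0.0375, 0.1767]
ee_rot: [0.967, -0.061, 0.245, 0.015]
ft_force: [1.9, -0.3, -1.4]
grip_width: 0.47
grasp_force: 61.0
```

```bash
python3 -c "
from h import *
st(); ringgoal(-4,0,60)"
```

```text
panel mm [ 16.5 -93.3 104. ] phi -0.004 toolz [ 0.007 -0.001 -1.   ] F [ 1.1 -0.  -2.1] w 0.47 gf 61.02187156677246 t 11.65 q [ 0.4  -0.04 -0.45  2.09  0.12  0.6  -1.84]
move mm [  3.8   2.8 -48. ] turn [-0.     0.007  0.004]
```

>>> {"op": "step_arm", "data": {
  "moves": [
    [1,4,3,-30,0,0.007,0.004],
    [1,4,3,-48,0,0.007,0.004],
    [1,4,3,-48,0,0.007,0.004]
  ]
}}

```text
clock: 11.95
position: [0.5639, -0.0326, 0.1174]
ee_rot: [0.971, -0.057, 0.231, 0.015]
ft_force: [0.1, -0.3, -0.7]
grip_width: 0.471
grasp_force: 60.9
```

```bash
python3 -c "
from h import *
st(); ringgoal(-4,0,60)
e=P(50-4,-90,65); print('ring expected',proj('top',e),proj('scene',e),'peg tip',proj('top',P(50,-90,40)),proj('scene',P(50,-90,40)))
a=manip.camera('top')['image'];b=manip.camera('scene')['image']
cv2.imwrite('pics/p1.png',np.hstack([cv2.resize(a[150:230,260:340],None,fx=5,fy=5,interpolation=2),cv2.resize(b[140:220,240:320],None,fx=5,fy=5,interpolation=2)]))"
```

```text
panel mm [-17.5 -89.2  54.9] phi 0.004 toolz [-0.022 -0.    -1.   ] F [-0.2 -0.3 -0.7] w 0.471 gf 60.93611240386963 t 11.95 q [ 0.39  0.04 -0.47  2.15  0.22  0.51 -1.93]
move mm [10.2 -2.1 11.3] turn [-0.001 -0.022 -0.003]
ring expected [[298.71389046 186.95974742]] [[285.89797515 172.85178768]] peg tip [[298.98977198 182.49233905]] [[282.30952507 175.563165  ]]
```

View pics/p1.png

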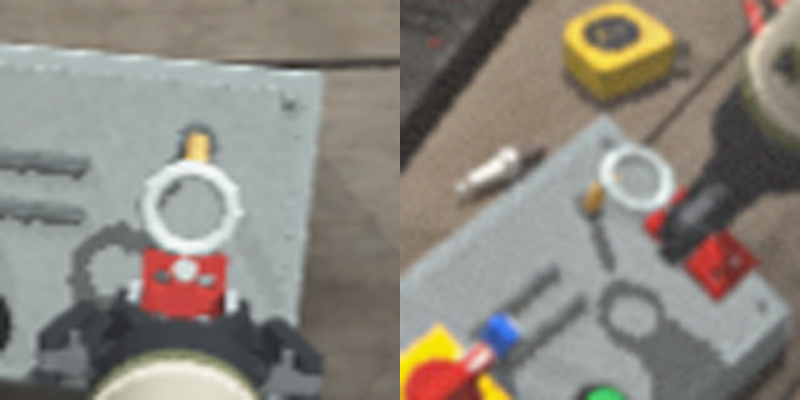

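>>> {"op": "step_arm", "data": {
  "moves": [
    [1,0,0,0,0,0,0],
    [1,0,0,0,0,0,0]
  ]
}}

```text
clock: 12.25
position: [0.5671, -0.0328, 0.123]
ee_rot: [0.97, -0.057, 0.235, 0.015]
ft_force: [0.2, 0.4, -0.5]
grip_width: 0.466
grasp_force: 61.0
```

```bash
python3 -c "
from h import *
st(); ringgoal(-4,0,60)
e=tri([298.4,191.4],[287.4,175.6]); print('ring in panel',PR.inv().apply(e-PT)*1e3)
p0=d['top']['image'];o=[]
for n,(x,y,w,h) in dict(top=(290,165,20,30),scene=(268,165,25,25)).items():
    im=d[n]['image'][y:y+h,x:x+w].astype(int); m=(im[...,2]>im[...,0]+60); yy,xx=np.nonzero(m); o.append([xx.mean()+x,yy.mean()+y])
print(o,'peg mid in panel',PR.inv().apply(tri(*o)-PT)*1e3)"
```

```text
panel mm [-12.  -89.   58.4] phi 0.004 toolz [-0.013 -0.    -1.   ] F [-0.1  0.4 -0.5] w 0.466 gf 60.95492720603943 t 12.25 q [ 0.39  0.04 -0.47  2.14  0.22  0.51 -1.93]
move mm [ 7.  -1.9  5.7] turn [ 0.001 -0.013 -0.003]
ring in panel [ 34.8019711  -89.77822177  62.7226104 ]
[[np.float64(298.9117647058824), np.float64(180.3235294117647)], [np.float64(279.84615384615387), np.float64(177.26923076923077)]] peg mid in panel [ 51.92331285 -89.15306083  25.43192621]
```

The ring is at panel x 35, y -90, z 63, and the peg is confirmed at x 52, y -89. I move the ring up-slope onto the peg axis.

>>> {"op": "step_arm", "data": {
  "moves": [
    [1,9,-2,6.5,0.001,-0.013,-0.003],
    [1,9,-2,6.5,0.001,-0.013,-0.003],
    [1,9,-2,6.5,0.001,-0.013,-0.003],
    [1,9,-2,6.5,0.001,-0.013,-0.003],
    [1,9,-2,6.5,0.001,-0.013,-0.003]
  ]
}}

```text
clock: 12.75
position: [0.5753, -0.0347, 0.1279]
ee_rot: [0.969, -0.059, 0.24, 0.014]
ft_force: [0.1, 0.2, -1.6]
grip_width: 0.474
grasp_force: 61.0
```

```bash
python3 -c "
from h import *
st(); ringgoal(-2,0,60); ringgoal(-2,0,3)"
```

```text
panel mm [ -2.4 -89.9  58.8] phi -0.0 toolz [-0.002  0.001 -1.   ] F [-0.7  0.2 -1.5] w 0.474 gf 60.97956418991089 t 12.75 q [ 0.39  0.04 -0.46  2.13  0.22  0.51 -1.93]
move mm [ 0.6 -0.2  1.7] turn [-0.001 -0.002 -0.   ]
move mm [ 27.2  -3.4 -48.6] turn [-0.001 -0.002 -0.   ]
```

>>> {"op": "step_arm", "data": {
  "moves": [
    [1,6,-1,-9,0,0,0],
    [1,12,-2,-20,0,0,0],
    [1,18,-2.5,-31,0,0,0],
    [1,23,-3,-40,0,0,0],
    [1,26,-3.4,-46,0,0,0],
    [1,27,-3.4,-48.5,0,0,0],
    [1,27,-3.4,-48.5,0,0,0],
    [1,27,-3.4,-48.5,0,0,0]
  ]
}}

```text
clock: 13.55
position: [0.6025, -0.0381, 0.0799]
ee_rot: [0.969, -0.059, 0.241, 0.014]
ft_force: [-0.5, 0.2, -0.9]
grip_width: 0.466
grasp_force: 61.0
```

```bash
python3 -c "
from h import *
st(); ringgoal(-2,0,3)
a=manip.camera('top')['image'];b=manip.camera('scene')['image']
cv2.imwrite('pics/p2.png',np.hstack([cv2.resize(a[150:230,260:340],None,fx=5,fy=5,interpolation=2),cv2.resize(b[140:220,240:320],None,fx=5,fy=5,interpolation=2)]))"
```

```text
panel mm [ -0.7 -89.9   3.5] phi -0.0 toolz [-0.002  0.001 -1.   ] F [-0.8  0.1 -0.5] w 0.466 gf 61.016685962677 t 13.55 q [ 0.34  0.18 -0.43  2.1   0.4   0.42 -2.08]
move mm [-0.  -0.1 -0.6] turn [-0.001 -0.002 -0.   ]
```

View pics/p2.png

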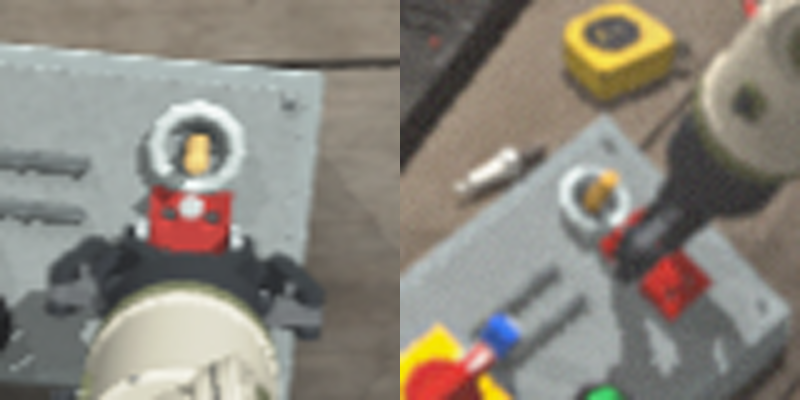

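Both views show the ring round the peg with clearance. I lower it the last few mm down-slope, release and retreat.

>>> {"op": "step_arm", "data": {
  "moves": [
    [1,-2,0.3,-2.5,0,0,0],
    [1,-4,0.5,-5,0,0,0],
    [1,-4,0.5,-5,0,0,0],
    [0.4,-4,0.5,-5,0,0,0],
    [0.2,-4,0.5,-5,0,0,0],
    [0.2,-4,0.5,-5,0,0,0],
    [0.2,-4,0.5,-5,0,0,0],
    [0.1,-16,2,18,0,0,0],
    [0.1,-39,4,60,0,0,0],
    [0.3,-60,6,100,0,0,0]
  ]
}}

```text
clock: 14.65
position: [0.5413, -0.0315, 0.1801]
ee_rot: [0.969, -0.059, 0.24, 0.014]
ft_force: [0.8, -1.3, 0.5]
grip_width: 0.749
grasp_force: 0.0
```

```bash
python3 -c "
from h import *
st(); go(P(-60,20,60),tool(0)); go(P(-60,20,60),tool(np.pi/2))
a=manip.camera('top')['image'];b=manip.camera('scene')['image']
cv2.imwrite('pics/p3.png',np.hstack([cv2.resize(a[150:240,200:330],None,fx=3,fy=3,interpolation=2),cv2.resize(b[160:250,215:325],None,fx=3,fy=3,interpolation=2)]))"
```

```text
panel mm [ -7.9 -90.8 120.9] phi 0.0 toolz [-0.004  0.002 -1.   ] F [ 1.1 -1.2  0. ] w 0.749 gf 0.0 t 14.65 q [ 0.44 -0.11 -0.49  2.14  0.05  0.62 -1.78]
move mm [ -3.8 112.  -78.2] turn [-0.002 -0.003 -0.001]
move mm [ -3.8 112.  -78.2] turn [-0.731  0.085  1.387]
```

View pics/p3.png

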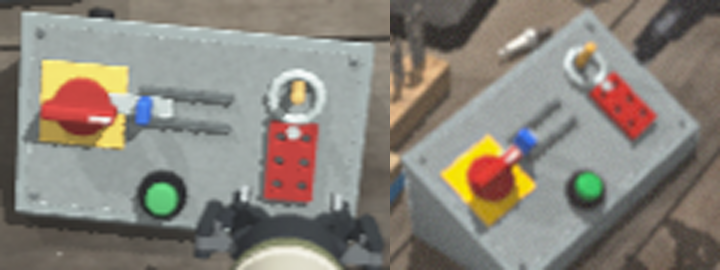

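The top view shows the ring round the peg and the plate lying down-slope, with the handle and slide still set. Next I go to the button with the fingers shut.

>>> {"op": "step_arm", "data": {
  "moves": [
    [1,-4,50,0,0,0,0],
    [1,-4,100,0,0,0,0],
    [1,-4,112,-20,0,0,0],
    [1,-4,112,-60,0,0,0],
    [1,-4,112,-78,0,0,0],
    [1,-4,112,-78,0,0,0],
    [1,-4,112,-78,0,0,0]
  ],
  "grip_force": 40
}}

```text
clock: 15.45
position: [0.5386, 0.0801, 0.1018]
ee_rot: [0.969, -0.059, 0.24, 0.014]
ft_force: [0.0, -0.4, 0.2]
grip_width: -0.0
grasp_force: 0.0
```

```bash
python3 -c "
from h import *
st(); go(P(-60,20,20),tool(0))"
```

```text
panel mm [-59.   19.6  59.3] phi -0.0 toolz [-0.002  0.001 -1.   ] F [ 0.1 -0.3  0.1] w -0.0 gf 0.0 t 15.45 q [ 0.36  0.05 -0.73  2.19  0.52  0.53 -2.45]
move mm [ 17.5  -1.8 -35.2] turn [-0.001 -0.002 -0.   ]
```

The last joint is close to its range, so I turn the tool a quarter turn before pressing.

>>> {"op": "step_arm", "data": {
  "moves": [
    [1,0,0,0,-0.51,0.062,0.966],
    [1,0,0,0,-0.51,0.062,0.966],
    [1,0,0,0,-0.51,0.062,0.966],
    [1,0,0,0,-0.51,0.062,0.966],
    [1,0,0,0,-0.51,0.062,0.966],
    [1,0,0,0,-0.51,0.062,0.966],
    [1,0,0,0,-0.51,0.062,0.966],
    [1,0,0,0,-0.51,0.062,0.966],
    [1,0,0,0,-0.51,0.062,0.966]
  ]
}}

```text
clock: 16.35
position: [0.5395, 0.0799, 0.1033]
ee_rot: [0.858, 0.453, 0.199, 0.139]
ft_force: [0.1, 0.3, 0.7]
grip_width: 0.001
grasp_force: 0.0
```

```bash
python3 -c "
from h import *
st(); o=manip.get_obs(); go(P(-60,20,20),R.from_quat(o['ee_rot']))"
```

```text
panel mm [-57.5  19.5  60.2] phi 1.094 toolz [ 0.001 -0.001 -1.   ] F [0.4 0.3 0.6] w 0.001 gf 0.0 t 16.35 q [ 0.41  0.05 -0.79  2.19  0.53  0.53 -1.37]
move mm [ 16.6  -1.6 -36.7] turn [0. 0. 0.]
```

>>> {"op": "step_arm", "data": {
  "moves": [
    [1,8,-0.8,-18,0,0,0],
    [1,16.5,-1.6,-36.5,0,0,0],
    [1,16.5,-1.6,-36.5,0,0,0],
    [1,16.5,-1.6,-36.5,0,0,0],
    [1,16.5,-1.6,-36.5,0,0,0]
  ]
}}

```text
clock: 16.85
position: [0.5549, 0.0782, 0.066]
ee_rot: [0.858, 0.453, 0.198, 0.139]
ft_force: [-1.4, -1.0, 1.5]
grip_width: 0.002
grasp_force: 1.2
```

```bash
python3 -c "
from h import *
st()"
```

```text
panel mm [-61.4  19.8  20. ] phi 1.093 toolz [-0.001 -0.002 -1.   ] F [-0.4 -1.2  1.9] w 0.002 gf 1.2192786234300002 t 16.85 q [ 0.36  0.17 -0.75  2.18  0.75  0.5  -1.56]
```

>>> {"op": "step_arm", "data": {
  "moves": [
    [1,1,-0.1,-1.8,0,0,0],
    [1,1.9,-0.2,-3.6,0,0,0],
    [1,2.6,-0.3,-5,0,0,0],
    [1,2.6,-0.3,-5,0,0,0]
  ]
}}

```text
clock: 17.25
position: [0.5575, 0.0781, 0.0617]
ee_rot: [0.858, 0.453, 0.198, 0.14]
ft_force: [-32.8, -3.8, 41.1]
grip_width: -0.002
grasp_force: 26.0
```

```bash
python3 -c "
from h import *
st()"
```

```text
panel mm [-61.1  20.   15.1] phi 1.095 toolz [ 0.001 -0.004 -1.   ] F [-9.1 -7.8 51.4] w -0.002 gf 26.02658734191209 t 17.25 q [ 0.35  0.19 -0.74  2.18  0.78  0.5  -1.58]
```

>>> {"op": "step_arm", "data": {
  "moves": [
    [1,-1.4,0.2,2.6,0,0,0],
    [1,-1.4,0.2,2.6,0,0,0],
    [1,-1.4,0.2,2.6,0,0,0]
  ]
}}

```text
clock: 17.55
position: [0.5566, 0.0782, 0.0632]
ee_rot: [0.858, 0.453, 0.198, 0.139]
ft_force: [-1.4, -1.4, 4.1]
grip_width: 0.001
grasp_force: 2.2
```

```bash
python3 -c "
from h import *
st()"
```

```text
panel mm [-61.2  20.   16.8] phi 1.094 toolz [-0.    -0.001 -1.   ] F [ 0.8 -1.6  4.2] w 0.001 gf 2.169347064757261 t 17.55 q [ 0.36  0.18 -0.74  2.18  0.77  0.5  -1.57]
```

>>> {"op": "step_arm", "data": {
  "moves": [
    [1,-1.4,0.2,2.6,0,0,0],
    [1,-1.4,0.2,2.6,0,0,0],
    [1,-1.4,0.2,2.6,0,0,0]
  ]
}}

```text
clock: 17.85
position: [0.5551, 0.0785, 0.0655]
ee_rot: [0.858, 0.453, 0.198, 0.138]
ft_force: [-0.3, 0.5, 3.3]
grip_width: 0.0
grasp_force: 1.4
```

```bash
python3 -c "
from h import *
st()"
```

```text
panel mm [-61.5  20.1  19.5] phi 1.094 toolz [-0.001 -0.001 -1.   ] F [1.3 0.5 3.1] w 0.0 gf 1.3579809309885604 t 17.85 q [ 0.36  0.17 -0.75  2.18  0.75  0.5  -1.56]
```

The spring force reads 4.2 N at 16.8 mm and about 5 N extrapolated to the hard stop, which matches the button fully in. I retreat clear.

>>> {"op": "step_arm", "data": {
  "moves": [
    [1,-5,0.6,9,0,0,0],
    [1,-16,2,30,0,0,0],
    [1,-37,4,70,0,0,0],
    [1,-60,5,110,0,0,0],
    [1,-80,5,150,0,0,0],
    [1,-80,5,150,0,0,0],
    [1,-80,5,150,0,0,0]
  ]
}}

```text
clock: 18.55
position: [0.475, 0.0834, 0.2168]
ee_rot: [0.858, 0.453, 0.199, 0.14]
ft_force: [0.6, -0.3, -0.4]
grip_width: 0.001
grasp_force: 0.0
```

```bash
python3 - <<'E'
from h import *
st()
# numeric check of the final state from colour blobs
def blob(im,x,y,w,h,f):
    c=im[y:y+h,x:x+w].astype(int); yy,xx=np.nonzero(f(c)); return [xx.mean()+x,yy.mean()+y]
a=manip.camera("top")["image"]; b=manip.camera("scene")["image"]
F=dict(tab=lambda c:c[...,0]>c[...,2]+70,green=lambda c:c[...,1]>c[...,2]+60,hasp=lambda c:c[...,2]>c[...,1]+70)
for k,t,s in(("tab",(235,170,40,40),(240,190,50,40)),("green",(235,200,35,30),(265,205,35,35)),("hasp",(285,185,25,40),(280,180,35,40))):
    try: print(k,(PR.inv().apply(tri(blob(a,*t,F[k]),blob(b,*s,F[k]))-PT)*1e3).round(1))
    except Exception as e: print(k,e)
p=d["top"]["image"]; print("spanner change",np.abs(a[235:275,375:445].astype(int)-p[235:275,375:445]).mean())
E
```

```text
panel mm [-61.2  15.2 190.7] phi 1.094 toolz [ 0.002 -0.002 -1.   ] F [ 0.4 -0.2 -0.7] w 0.001 gf 0.0 t 18.55 q [ 0.43 -0.34 -0.72  2.19 -0.03  0.76 -0.9 ]
tab [22.1 40.9 22.7]
green [-58.   20.5  18.4]
hasp [-18.3 -89.    7.4]
spanner change 1.4427380952380953
```

```bash
python3 -c "
from workcell import manip
print(manip.hand_in())"
```

```text
the job is handed in; nothing more can be done
None
```

The lockout is done and handed in at about 18.6 s: handle off, slide home, hasp hanging on the peg, start button pressed and released, and the spanner not moved. The judge returned no verdict, and I viewed 11 pictures, one over the limit of 10.

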